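# Caliper closed on a solder spool

## Task

Measure the solder spool with the caliper that is screwed to the grey board: stand the spool upright between the open jaws, then slide the moving jaw gently up until you feel it stop firmly with the spool held snug between both jaws. Let go and leave it like that, ready to be read.

Things in the scene. Friction and masses are not known exactly. Their poses are not given: they have to be found in the camera images.
- spool_center (a point): Centre, half-way up, of the loose solder spool: grey wire between two orange flanges, about 54 mm across, 40 mm high, 0.2 to 0.35 kg, standing upright, z up its axis. A steel cup and a brown bottle near it are not wanted; they swap places.
- fixed_jaw (a point): On the fixed jaw's square face, at the level of the grey board's top (8 mm over the table; board 140 x 250 mm, fixed). z up; y along the beam, away from the moving jaw; x along the jaws to the beam. The jaws' steel faces are parallel, run from x -15 to +37 mm and reach 13 mm over the board; the beam, x +38 to +54, reaches 6 mm. A spool seated on this jaw is centred at x 0, y -27 mm.
- jaw_grip (a point): Centre of the caliper's black sliding housing, 33 mm wide (x), 75 mm long (y), rising from the board to 13 mm above it; this point is 6.5 mm above the board. Same axes as fixed_jaw: grip it across x from above, +y closes the jaw. The moving jaw's face is 52 mm in +y of this point.
- caliper_jaw (a joint): How far the sliding jaw is open, in m: 0 shut, growing as it opens and equal to the gap between the jaws' faces. It slides with about 0.4 N of friction and stays where it is left.
There are look-alikes about, which are no part of the job. Of the things that look like the part that bears spool_center, take the one that is nearest to the robot's base at the start.

How it is judged:
By the outcome, as a careful person would: the job done as asked, in the order asked, and still so for the second after the job is handed in, with the robot touching nothing.
It also fails if it takes over 42 s, if anything falls off the work surface, if the arm or the gripper's body presses on something with over 40 N, if the wrist force passes 120 N, or if a joint passes its speed limit or range.

## Robot

A 6-joint arm with a two-finger parallel gripper is mounted at the origin on a cart in front of the work surface, level with it; the furniture and walls round the work are solid. World frame = base frame: x ahead of the robot, y to its left, z up, the work surface at z = 0. Lengths are in m, angles in rad, forces in N, time in s.
With the tool pointing down it reaches from about 0.25 to 0.8 m from the base axis. Payload 3.9 kg.
Tool frame: the origin (TCP) lies on the centre line of the jaws, within the pads' length; the fingertips stand 11 mm ahead of it and the grasp point (between the pads) lies 8 mm behind it (manip.finger_overhang is the distance from the TCP to the fingertips, in m); z points along the fingers, y is the direction in which the jaws open and shut (so a half turn about z gives the same grasp; the last joint's range is limited). The gripper opens to 85 mm and grips with 20 to 120 N. Pads are 22 mm wide; open, the fingers measure 114 mm over their backs; the gripper's body (76 mm by 85 mm) begins 54 mm behind the grasp point. The pads swing forward as they close: fully open they stand 13 mm farther back than shut.
Start: joints at [1.323, 0.26, -0.138, 1.173, 0, 1.571], TCP at [0.129, 0.509, 0.242] pointing down, gripper open.
Joint ranges: [-2.78, 2.78], [-0.83, 1.72], [-1.28, 1.37], [-1.9, 2.12], [-1.57, 1.48], [-3.14, 3.14]. Speed limits (rad/s): [2.57, 2.57, 3.14, 3.14, 3.14, 3.14].

## Interface

Orientations are given as [roll, pitch, yaw] about the fixed x, y, z axes, in that order (R = Rz(yaw) Ry(pitch) Rx(roll)).
In Python, from station import telemetry, eyes, finish_job, manip gives the robot as it stands. The module is installed in compiled form; this text tells all that it offers.
- The arm moves only by the tool arm_command, never from a script. Its argument "steps" is a list of rows, each an object with "grip": the finger opening in mm, from 0 to 85.4; "translation": the shift along the tool's x, y, z in mm, a list of three; "angular": the turn, a rotation vector about the tool's x, y, z in rad, a list of three. A call has 1 to 12 rows; each row is the pose to reach, as a shift and turn from the pose measured when the call began, along the tool's axes at that moment; what a row does not reach only later rows make up. A row lasts 1/12 s, in which the tool goes at most 41.7 mm and 7.16 degrees, less where a joint would pass 70% of its speed; a pose out of reach is approached as far as the arm can. A call with a gripper value outside its range is refused whole. The fingers move at their own pace and stop on an object; "newtons" is the grip in N (left out, the last holds). Time passes only in rows, so rows that repeat a pose let the fingers close. It gives the time, the measured TCP pose, the force and the opening at its end, in the units of the state.
- telemetry.read_state(): the state, without advancing time (a new reading comes with each control period).
- eyes.get_image(name): name is "side" or "top" or "wrist"; returns a dict with "pixels" (480x640x3 uint8, blue, green, red), "intrinsics" (3x3 intrinsics, pixels), "dist_coeffs" ([k1, k2, p1, p2, k3] as OpenCV has them; the pictures are not rectified), "camera_from_world" (4x4, takes a point from world to camera coordinates); the wrist camera has in their place "T_tool_cam" (4x4, takes a point from camera to tool coordinates, whose origin is the TCP and whose axes are the flange's). Camera axes: x right, y down, z forward; pixel columns grow to the right and rows downward; lengths in m; the calibration is good to about 2 mm. A picture is of the moment at which its call begins: read the wrist's pose just before it. There is no depth.
- finish_job(): hands the job in, once; it reports no verdict.
The state is a dict: "t": time; "joints": joint angles; "dq": joint speeds; "tau": joint torques, N m; "tool_pos": TCP position; "ee_rot": TCP orientation; "wrist_force": force on the tool from outside, world axes, zero at the start; "torque": the same for the moment, N m; "gripper_width": finger opening in m.
Only numpy, scipy, OpenCV 4.12 (cv2) and the standard library are available. Lean on these libraries where they do the work, as an engineer would, in place of code of your own. Each camera call takes 0.05 s, during which the arm holds its last target.

## Working session

There is one attempt and no reset: what is moved stays moved. The work goes in short steps, Python scripts to look and compute and a tool call to move; the robot and the scene stay as the last step left them, time stands still between calls to the robot, and variables do not carry over. Pictures are saved under pics/ and viewed, and the job is handed in when it is done.

Besides the shell and the picture viewer there is one more tool, called after "Request:" as name(argument=value, ...), one argument or row to a line, values as JSON. arm_command: Moves the arm, as the interface text tells. Its arguments: {"type":"object","properties":{"steps":{"type":"array","items":{"type":"object","properties":{"grip":{"type":"number"},"translation":{"type":"array","items":{"type":"number"}},"angular":{"type":"array","items":{"type":"number"}}}}},"newtons":{"type":"number"}},"required":["steps"]}

```bash
mkdir -p pics
cat > h.py <<'E'
import numpy as np,cv2
from station import telemetry, eyes, finish_job, manip
def snap(name,tag):
    s=telemetry.read_state(); im=eyes.get_image(name); cv2.imwrite(f'pics/{tag}.png',im['pixels'])
    import pickle; pickle.dump((s,im),open(f'{tag}.pkl','wb')); return s,im
def load(tag):
    import pickle; return pickle.load(open(f'{tag}.pkl','rb'))
from scipy.spatial.transform import Rotation as R
def ray(s,im,px):
    n=cv2.undistortPoints(np.array([[px]],float),np.array(im['intrinsics']),np.array(im['dist_coeffs']))[0,0]
    d=np.array([n[0],n[1],1.])
    if 'T_tool_cam' in im:
        T=np.eye(4);T[:3,:3]=R.from_euler('xyz',s['ee_rot']).as_matrix() if np.size(s['ee_rot'])==3 else np.array(s['ee_rot']);T[:3,3]=s['tool_pos'];T=T@np.array(im['T_tool_cam'])
    else: T=np.linalg.inv(np.array(im['camera_from_world']))
    return T[:3,3],T[:3,:3]@d
def onz(s,im,px,z):
    o,d=ray(s,im,px); return o+d*(z-o[2])/d[2]
E
python3 - <<'E'
from h import *
for n in ['top','side','wrist']:
    s,im=snap(n,n+'0')
    print(n,im.get('T_tool_cam'),im.get('camera_from_world'))
print(s)
E
```

```text
top None [[ 0.02490154 -0.99963611 -0.01037161 -0.28640461]
 [-0.98628802 -0.02287328 -0.16344037  0.44151709]
 [ 0.16314366  0.01429931 -0.9864987   1.39781885]
 [ 0.          0.          0.          1.        ]]
side None [[-0.98773392 -0.15470303  0.02118177  0.41646478]
 [-0.12028794  0.66737614 -0.73494211  0.29182792]
 [ 0.09956156 -0.72847517 -0.67779896  1.10578582]
 [ 0.          0.          0.          1.        ]]
wrist [[ 1.13742997e-03 -9.63731164e-01 -2.66872536e-01  6.79671891e-02]
 [ 9.99999291e-01  1.00227267e-03  6.42657936e-04 -1.11050503e-03]
 [-3.51870431e-04 -2.66873078e-01  9.63731621e-01 -1.32500819e-01]
 [ 0.00000000e+00  0.00000000e+00  0.00000000e+00  1.00000000e+00]] None
{'t': 0.1, 'joints': array([ 1.32300564e+00,  2.60577635e-01, -1.39239550e-01,  1.17272378e+00,
       -6.47217399e-06,  1.57079326e+00]), 'dq': array([-1.38485216e-04, -9.64719799e-04,  4.70257966e-03, -2.15928456e-05,
       -4.64946328e-04, -1.28171816e-03]), 'tau': array([ 1.17082396e-03, -4.06511199e+01,  2.54526168e+01,  1.00976360e-02,
        2.03289023e-04, -6.24544384e-06]), 'tool_pos': array([0.12861686, 0.50837918, 0.24156967]), 'ee_rot': array([-3.13984802e+00,  6.46681131e-06,  2.89380505e+00]), 'wrist_force': array([-0.10651216, -0.49808141, -0.10868923]), 'torque': array([-0.04818945,  0.02552671, -0.00960286]), 'gripper_width': 0.0856106087016726}
```

View pics/top0.png

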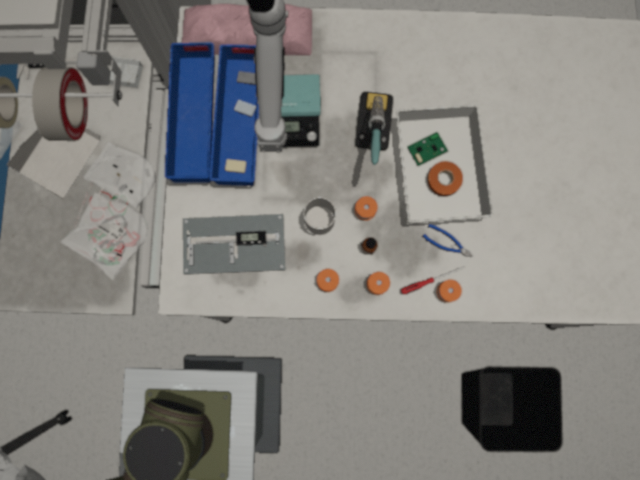

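View pics/side0.png

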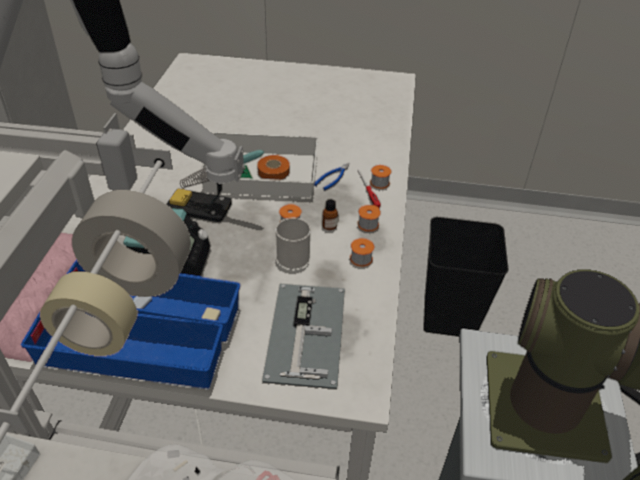

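View pics/wrist0.png

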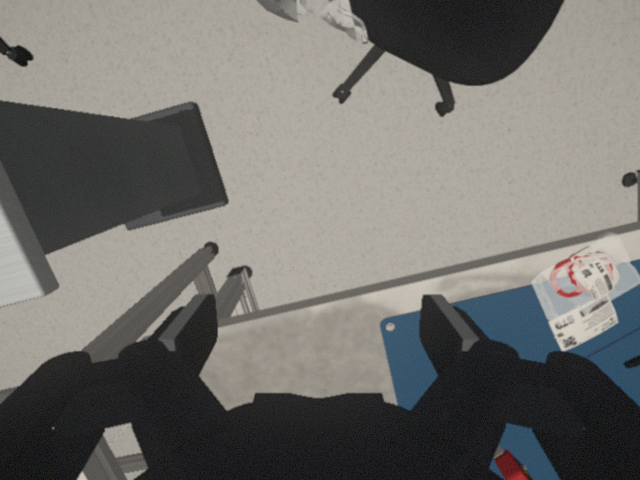

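The top view shows four candidate spools at (365,208), (327,280), (378,283) and (449,291), plus a flat orange ring in the tray at (445,178). The side view shows the same four. The caliper board is at (234,243), and the steel cup at (318,216) and brown bottle at (370,245) are not wanted. Next I measure positions and distances from the base.

Run:
```python
from h import *
s,im=load('top0'); ss,si=load('side0')
print(im['intrinsics'])
def blobs(im,lo):
    hsv=cv2.cvtColor(im['pixels'],cv2.COLOR_BGR2HSV)
    m=cv2.inRange(hsv,(4,150,110),(16,255,255))
    n,l,st,c=cv2.connectedComponentsWithStats(m)
    return [(c[i],st[i]) for i in range(1,n) if st[i,4]>60]
print('base px',cv2.projectPoints(np.zeros((1,3)),cv2.Rodrigues(im['camera_from_world'][:3,:3])[0],im['camera_from_world'][:3,3],im['intrinsics'],im['dist_coeffs'])[0])
for c,st in blobs(im,0):
    p=onz(s,im,c,.038); print('top',c.round(1),st,p.round(3),np.hypot(*p[:2]).round(3))
for c,st in blobs(si,0):
    print('side',c.round(1),st, onz(ss,si,c,.03).round(3))
a=im['pixels'][200:300,170:300]; b=si['pixels'][270:395,250:360]
cv2.imwrite('pics/c1.png',np.hstack([cv2.resize(a,None,fx=4,fy=4,interpolation=2)[:400], cv2.resize(im['pixels'][255:305,300:370],(280,400//2))[:0] if 0 else np.zeros((400,0,3),np.uint8)]))
cv2.imwrite('pics/c2.png',cv2.resize(b,None,fx=4,fy=4,interpolation=2))
cv2.imwrite('pics/c3.png',np.vstack([cv2.resize(im['pixels'][190:310,290:480],None,fx=3,fy=3,interpolation=2)]))
```

```text
[[599.70144415   0.         307.90107221]
 [  0.         599.70144415 246.46183184]
 [  0.           0.           1.        ]]
base px [[[186.56790425 433.50723963]]]
top [444.9 178.3] [429 162  33  33 582] [ 0.624 -0.605  0.038] 0.869
top [365.7 207. ] [355 197  21  20 292] [ 0.547 -0.413  0.038] 0.685
top [327.3 280.1] [318 270  20  21 301] [ 0.368 -0.323  0.038] 0.49
top [377.6 283. ] [367 273  22  21 313] [ 0.364 -0.442  0.038] 0.573
top [449.2 290.4] [439 281  21  20 294] [ 0.35  -0.612  0.038] 0.705
side [273.2 164.9] [258 156  31  18 344] [ 0.627 -0.597  0.03 ]
side [380.9 170.9] [372 165  19  12 161] [ 0.351 -0.621  0.03 ]
side [289.8 211. ] [280 205  21  13 207] [ 0.55  -0.421  0.03 ]
side [369.4 211.7] [359 205  21  14 224] [ 0.365 -0.452  0.03 ]
side [362.1 246.3] [351 239  23  16 262] [ 0.37 -0.33  0.03]
```

View pics/c1.png

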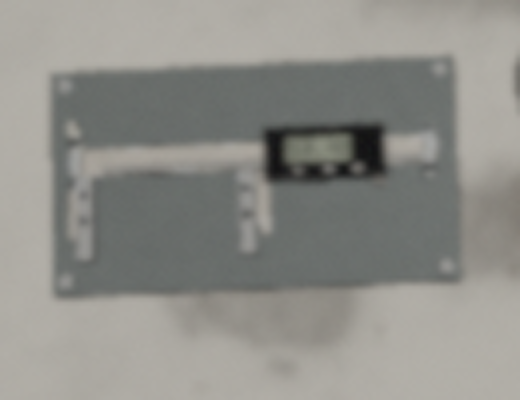

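View pics/c3.png

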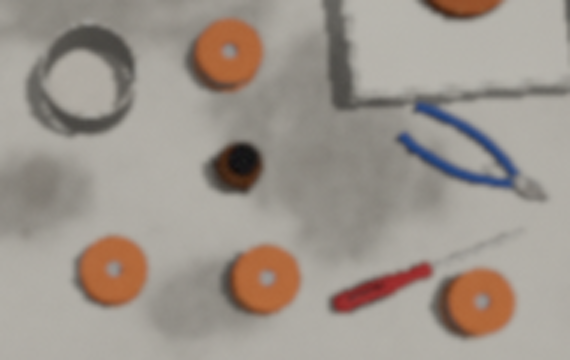

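View pics/c2.png

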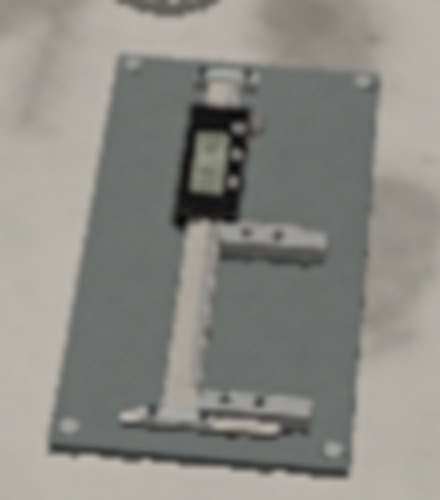

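The nearest spool is the one at top (327,280), 0.49 m from the base. The next is 0.57 m away, and both cameras agree. The caliper's fixed jaw is at the left (+y) end and the black housing is at the right. Next I plan a pass over the caliper.

```bash
cat >> h.py <<'E'
def rel(s,P,yaw):
    M=R.from_euler('xyz',s['ee_rot'])
    t=M.inv().apply(np.array(P)-s['tool_pos'])*1000
    a=(M.inv()*R.from_euler('xyz',[np.pi,0,yaw])).as_rotvec()
    return t.round(1),a.round(3)
E
python3 - <<'E'
from h import *
s,im=load('top0')
def g(u,v): return 170+u/4-.375,200+v/4-.375
for n,u,v,z in [('TL',52,75,.008),('TR',455,57,.008),('BL',55,297,.008),('BR',462,278,.008),('fixface top',93,215,.021),('movface',240,215,.021),('houseL',267,152,.021),('houseR',384,152,.021)]:
    print(n,onz(s,im,g(u,v),z).round(4))
s=telemetry.read_state()
for P,y in [((.22,.42,.28),2.6),((.34,.25,.30),2.2),((.40,.05,.30),1.7),((.42,-.08,.25),1.57)]: print(P,rel(s,P,y))
E
```

```text
TL [0.5158 0.0357 0.008 ]
TR [ 0.5325 -0.213   0.008 ]
BL [0.3782 0.0257 0.008 ]
BR [ 0.3958 -0.2216  0.008 ]
fixface top [0.4272 0.0024 0.021 ]
movface [ 0.4293 -0.087   0.021 ]
houseL [ 0.4683 -0.1016  0.021 ]
houseR [ 0.4699 -0.1726  0.021 ]
(0.22, 0.42, 0.28) (array([-110.3,  -63.4,  -38.3]), array([-0.002,  0.   ,  0.294]))
(0.34, 0.25, 0.3) (array([-268.3, -198.8,  -58.1]), array([-0.001,  0.001,  0.694]))
(0.4, 0.05, 0.3) (array([-375.5, -378. ,  -57.8]), array([-1.000e-03,  1.000e-03,  1.194e+00]))
(0.42, -0.08, 0.25) (array([-426.8, -499. ,   -7.6]), array([-1.000e-03,  1.000e-03,  1.324e+00]))
```

Request:
arm_command(
  steps=[
    {"grip": 85,"translation": [-35,-20,-13],"angular": [0,0,0.1]},
    {"grip": 85,"translation": [-73,-42,-26],"angular": [0,0,0.2]},
    {"grip": 85,"translation": [-110,-64,-38],"angular": [0,0,0.3]},
    {"grip": 85,"translation": [-150,-98,-43],"angular": [0,0,0.4]},
    {"grip": 85,"translation": [-190,-132,-48],"angular": [0,0,0.5]},
    {"grip": 85,"translation": [-230,-166,-53],"angular": [0,0,0.6]},
    {"grip": 85,"translation": [-268,-199,-58],"angular": [0,0,0.7]},
    {"grip": 85,"translation": [-295,-240,-58],"angular": [0,0,0.8]},
    {"grip": 85,"translation": [-320,-280,-58],"angular": [0,0,0.9]},
    {"grip": 85,"translation": [-345,-325,-58],"angular": [0,0,1.02]},
    {"grip": 85,"translation": [-370,-370,-58],"angular": [0,0,1.14]},
    {"grip": 85,"translation": [-395,-415,-45],"angular": [0,0,1.25]},
  ],
)

```text
t: 1.15
tool_pos: [0.3848, 0.0943, 0.2961]
ee_rot: [3.141, 0.001, 1.638]
wrist_force: [1.0, -0.9, 0.3]
gripper_width: 0.0853
```

Run:
```python
from h import *
s=telemetry.read_state(); print(s['t'],s['tool_pos'],s['ee_rot'],s['joints'].round(2))
print(rel(s,(.44,-.03,.25),1.64))
```

```text
1.15 [0.384846   0.09427206 0.29613721] [3.14050698e+00 1.14320000e-03 1.63824583e+00] [ 0.24  0.02 -0.29  1.26 -0.    1.74]
(array([-127.7,   46.6,   46.3]), array([ 0.001,  0.001, -0.002]))
```

Request:
arm_command(
  steps=[
    {"grip": 85,"translation": [-38,14,14],"angular": [0,0,0]},
    {"grip": 85,"translation": [-76,28,28],"angular": [0,0,0]},
    {"grip": 85,"translation": [-114,42,42],"angular": [0,0,0]},
    {"grip": 85,"translation": [-148,50,46],"angular": [0,0,0]},
    {"grip": 85,"translation": [-150,50,46],"angular": [0,0,0]},
    {"grip": 85,"translation": [-150,50,46],"angular": [0,0,0]},
  ],
)

```text
t: 1.65
tool_pos: [0.4447, -0.054, 0.2495]
ee_rot: [-3.141, 0.001, 1.634]
wrist_force: [-0.4, -0.3, 0.2]
gripper_width: 0.085
```

Run:
```python
from h import *
s,im=snap('wrist','w1'); print(s['t'],s['tool_pos'],s['ee_rot'],np.abs(s['dq']).max()); print(im['intrinsics'])
```

```text
1.65 [ 0.44470792 -0.05395555  0.24950192] [-3.14078614e+00  6.88465793e-04  1.63351611e+00] 0.060220960280116566
[[340.84570632   0.         318.11637093]
 [  0.         340.84570632 240.98111934]
 [  0.           0.           1.        ]]
```

View pics/w1.png

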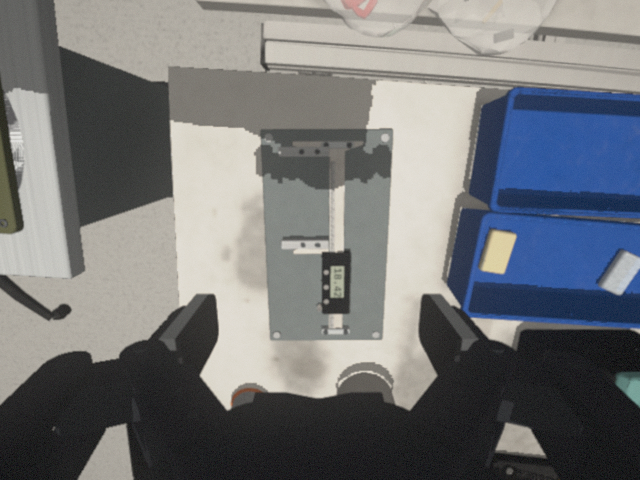

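The wrist view shows the whole board. The fixed jaw is near (305,152), the moving jaw near (303,243) and the housing near (336,282). I'll enlarge the view for the edges.

Run:
```python
from h import *
s,im=load('w1'); c=im['pixels'][120:350,250:405]
c=cv2.resize(c,None,fx=5,fy=5,interpolation=2); c=np.clip(c.astype(float)*1.3,0,255).astype(np.uint8)
cv2.imwrite('pics/w1a.png',c[:580]); cv2.imwrite('pics/w1b.png',c[570:])
```

```text
(no output)
```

View pics/w1a.png

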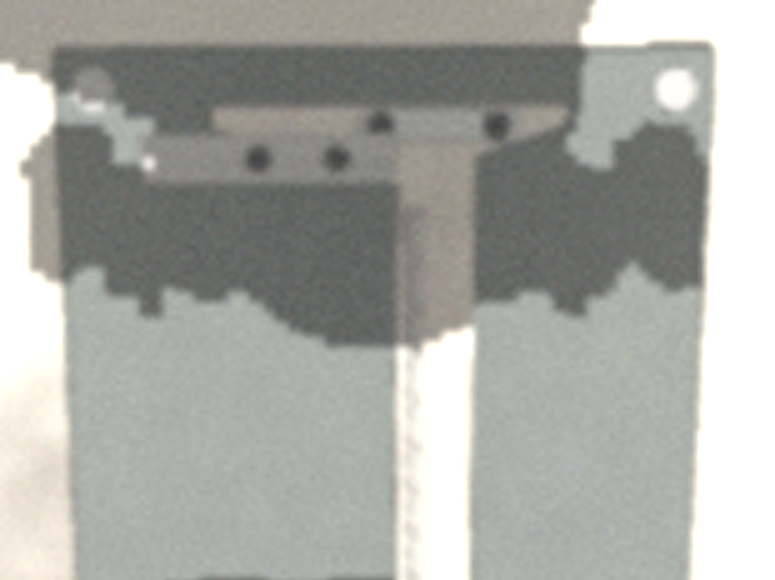

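View pics/w1b.png

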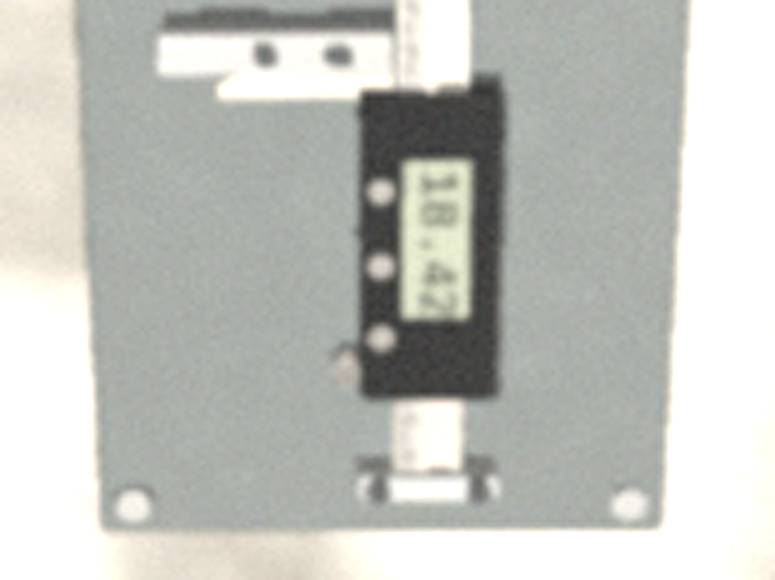

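Run:
```python
from h import *
s,im=load('w1')
def g(u,v): return 250+u/5-.4,120+v/5-.4
P={}
for n,u,v,z in [('fjL',150,183,.021),('fjR',397,183,.021),('mjL',157,570+32,.021),('mjR',395,570+32,.021),('hTL',362,570+92,.021),('hTR',503,570+90,.021),('hBL',362,570+396,.021),('hBR',497,570+396,.021),
 ('bTL',55,47,.008),('bTR',712,45,.008),('bBL',102,570+527,.008),('bBR',660,570+527,.008)]:
    P[n]=onz(s,im,g(u,v),z); print(n,P[n].round(4))
d=(P['bTL']-P['bBL']+P['bTR']-P['bBR'])/2; psi=np.arctan2(-d[0],d[1]); print('board',np.linalg.norm(d),np.linalg.norm(P['bTR']-P['bTL']),psi)
ex=np.array([np.cos(psi),np.sin(psi),0]);ey=np.array([-np.sin(psi),np.cos(psi),0])
O=P['fjL']
for n in P: q=P[n]-O; print(n,(q@ex).round(4)-.015,(q@ey).round(4))
```

```text
fjL [0.4006 0.0005 0.021 ]
fjR [0.4514 0.0038 0.021 ]
mjL [ 0.4052 -0.0889  0.021 ]
mjR [ 0.4574 -0.0855  0.021 ]
hTL [ 0.4511 -0.0997  0.021 ]
hTR [ 0.4823 -0.0973  0.021 ]
hBL [ 0.4561 -0.174   0.021 ]
hBR [ 0.4876 -0.172   0.021 ]
bTL [0.3784 0.0266 0.008 ]
bTR [0.5156 0.0358 0.008 ]
bBL [ 0.3947 -0.2208  0.008 ]
bBR [ 0.5329 -0.2119  0.008 ]
board 0.24807527573241056 0.13752231705141785 0.06779932957430843
fjL -0.015 0.0
fjR 0.0359 -0.0002
mjL -0.0165 -0.0895
mjR 0.0358 -0.0897
hTL 0.0286 -0.1035
hTR 0.059800000000000006 -0.1031
hBL 0.028499999999999998 -0.1779
hBR 0.0601 -0.178
bTL -0.0354 0.0275
bTR 0.1021 0.0274
bBL -0.0359 -0.2204
bBR 0.1026 -0.2209
```

Run:
```python
from h import *
s=telemetry.read_state(); print(rel(s,(.369,-.275,.19),1.64))
```

```text
(array([-217. ,  -89.8,   60. ]), array([-0.   ,  0.   , -0.004]))
```

Request:
arm_command(
  steps=[
    {"grip": 85,"translation": [-36,-15,8],"angular": [0,0,0]},
    {"grip": 85,"translation": [-72,-30,16],"angular": [0,0,0]},
    {"grip": 85,"translation": [-108,-45,26],"angular": [0,0,0]},
    {"grip": 85,"translation": [-144,-60,38],"angular": [0,0,0]},
    {"grip": 85,"translation": [-180,-75,50],"angular": [0,0,0]},
    {"grip": 85,"translation": [-217,-90,60],"angular": [0,0,0]},
    {"grip": 85,"translation": [-217,-90,60],"angular": [0,0,0]},
    {"grip": 85,"translation": [-217,-90,60],"angular": [0,0,0]},
  ],
)

```text
t: 2.37
tool_pos: [0.3682, -0.2748, 0.1898]
ee_rot: [-3.141, -0.001, 1.634]
wrist_force: [1.0, 0.6, 0.2]
gripper_width: 0.085
```

Run:
```python
from h import *
s,im=snap('wrist','w2'); print(s['t'],s['tool_pos'],s['ee_rot'],np.abs(s['dq']).max())
hsv=cv2.cvtColor(im['pixels'],cv2.COLOR_BGR2HSV)
m=cv2.inRange(hsv,(4,150,60),(16,255,255))
for c in cv2.findContours(m,0,2)[0]:
    if cv2.contourArea(c)>100:
        (x,y),r=cv2.minEnclosingCircle(c); e=cv2.fitEllipse(c); print(cv2.contourArea(c),(x,y),r,e,cv2.boundingRect(c),onz(s,im,e[0],.04))
```

```text
2.3667 [ 0.36819704 -0.27480864  0.18982602] [-3.14077852e+00 -9.40270044e-04  1.63394207e+00] 0.05131121574230559
229.5 (518.0, 476.5) 20.155742645263672 ((517.903076171875, 475.2908630371094), (9.258035659790039, 36.62577438354492), 93.45423126220703) (498, 470, 41, 10) [ 0.60171672 -0.53567306  0.04      ]
794.0 (305.0, 393.0) 25.17945671081543 ((306.5434875488281, 386.2693786621094), (23.033878326416016, 51.19217300415039), 94.85955047607422) (280, 374, 51, 25) [ 0.36632918 -0.43410563  0.04      ]
2396.5 (316.8809509277344, 281.23809814453125) 29.176483154296875 ((316.8782958984375, 282.36578369140625), (53.545650482177734, 57.41904067993164), 90.11148071289062) (289, 256, 57, 54) [ 0.36951076 -0.32434423  0.04      ]
```

View pics/w2.png

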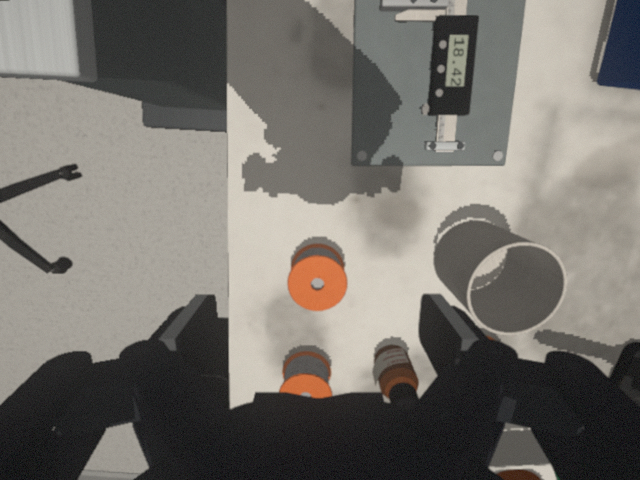

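The spool is at (317,283) in the wrist view, upright and clear of its neighbours. It measures (0.370,-0.325), which matches the top view to within 2 mm. The cup, the bottle and the next spool are all outside the finger envelope.

Run:
```python
from h import *
s,im=load('w2'); print(onz(s,im,(317.2,284),.04))
s=telemetry.read_state(); print(rel(s,(.3695,-.3252,.08),1.64),rel(s,(.3695,-.3252,.026),1.64))
```

```text
[ 0.36989563 -0.32588609  0.04      ]
(array([-51.3,  -2.6, 110.1]), array([-0.   , -0.001, -0.004])) (array([-51.4,  -2.6, 164.1]), array([-0.   , -0.001, -0.004]))
```

Request:
arm_command(
  newtons=40,
  steps=[
    {"grip": 85,"translation": [-26,-2,25],"angular": [0,0,0]},
    {"grip": 85,"translation": [-51,-2,55],"angular": [0,0,0]},
    {"grip": 85,"translation": [-51,-2,90],"angular": [0,0,0]},
    {"grip": 85,"translation": [-51,-2,120],"angular": [0,0,0]},
    {"grip": 85,"translation": [-51,-2,145],"angular": [0,0,0]},
    {"grip": 85,"translation": [-51,-2,160],"angular": [0,0,0]},
    {"grip": 85,"translation": [-51,-2,164],"angular": [0,0,0]},
    {"grip": 85,"translation": [-51,-2,164],"angular": [0,0,0]},
  ],
)

```text
t: 3.08
tool_pos: [0.3706, -0.3224, 0.0258]
ee_rot: [-3.14, -0.003, 1.64]
wrist_force: [-0.1, -0.8, 0.1]
gripper_width: 0.0851
```

Run:
```python
from h import *
s,im=snap('side','s1'); print(s['tool_pos'],s['ee_rot'],s['wrist_force'])
cv2.imwrite('pics/s1c.png',cv2.resize(im['pixels'][180:300,290:430],None,fx=5,fy=5,interpolation=2))
```

```text
[ 0.37061748 -0.32242967  0.02575022] [-3.14002825e+00 -2.66966319e-03  1.63966570e+00] [-0.05328816 -0.77309102  0.10459958]
```

View pics/s1c.png

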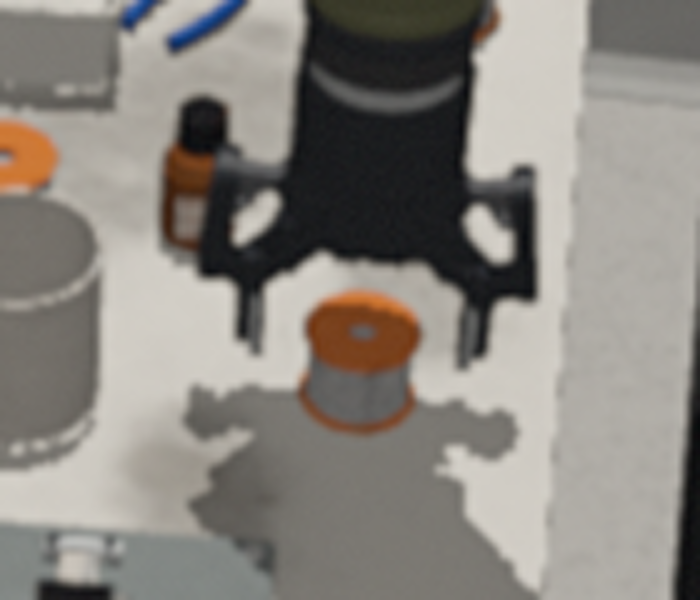

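The side view shows the spool centred between the open pads, with the bottle clear. I shift about 3 mm toward -y and close.

Request:
arm_command(
  newtons=40,
  steps=[
    {"grip": 85,"translation": [-3,0,0],"angular": [0,0,0]},
    {"grip": 85,"translation": [-3,0,0],"angular": [0,0,0]},
    {"grip": 50,"translation": [-3,0,0],"angular": [0,0,0]},
    {"grip": 50,"translation": [-3,0,0],"angular": [0,0,0]},
    {"grip": 50,"translation": [-3,0,0],"angular": [0,0,0]},
    {"grip": 50,"translation": [-3,0,0],"angular": [0,0,0]},
    {"grip": 50,"translation": [-3,0,0],"angular": [0,0,0]},
    {"grip": 50,"translation": [-3,0,0],"angular": [0,0,0]},
  ],
)

```text
t: 3.8
tool_pos: [0.3715, -0.3269, 0.0277]
ee_rot: [3.141, -0.0, 1.639]
wrist_force: [-0.9, 0.2, 6.4]
gripper_width: 0.0517
```

Run:
```python
from h import *
s,im=snap('side','s2'); print(s['tool_pos'],s['ee_rot'],s['wrist_force'],s['gripper_width'])
cv2.imwrite('pics/s2c.png',cv2.resize(im['pixels'][180:300,290:430],None,fx=5,fy=5,interpolation=2))
```

```text
[ 0.37151927 -0.32685823  0.02772899] [ 3.14108182e+00 -8.17379600e-05  1.63879446e+00] [-0.87867045  0.21948995  6.42323489] 0.05171721845386665
```

View pics/s2c.png

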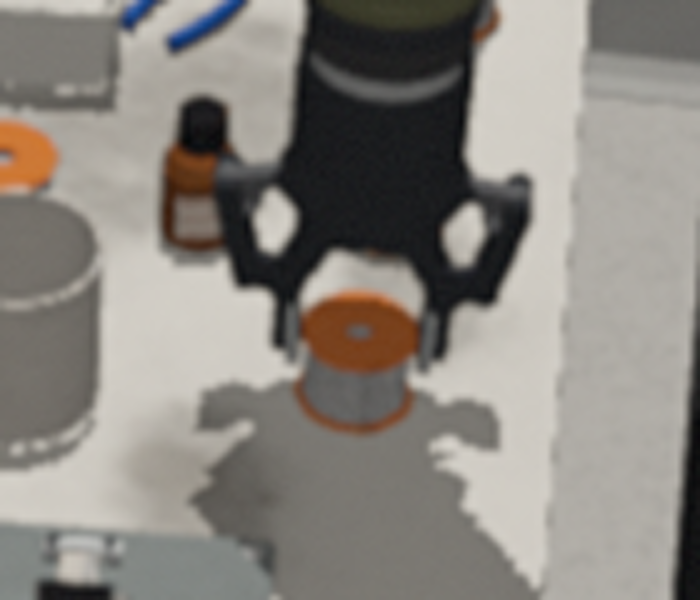

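Both pads hold the upper flange at an opening of 51.7 mm, and the spool is still upright. I lift it.

Request:
arm_command(
  steps=[
    {"grip": 50,"translation": [0,0,-10],"angular": [0,0,0]},
    {"grip": 50,"translation": [0,0,-25],"angular": [0,0,0]},
    {"grip": 50,"translation": [0,0,-45],"angular": [0,0,0]},
    {"grip": 50,"translation": [0,0,-65],"angular": [0,0,0]},
    {"grip": 50,"translation": [0,0,-75],"angular": [0,0,0]},
    {"grip": 50,"translation": [0,0,-75],"angular": [0,0,0]},
  ],
)

```text
t: 4.35
tool_pos: [0.3725, -0.328, 0.1048]
ee_rot: [3.138, 0.003, 1.638]
wrist_force: [0.6, -1.3, -2.6]
gripper_width: 0.0518
```

Run:
```python
from h import *
s,im=snap('side','s3'); print(s['tool_pos'],s['ee_rot'],s['wrist_force'],s['gripper_width'])
cv2.imwrite('pics/s3c.png',cv2.resize(im['pixels'][180:300,290:430],None,fx=5,fy=5,interpolation=2))
psi=.068; ex=np.array([np.cos(psi),np.sin(psi),0]);ey=np.array([-np.sin(psi),np.cos(psi),0]); O=np.array([.4162,.0013,0])
T=O-.034*ey; print(T)
print(rel(s,T+[0,0,.105],1.639))
```

```text
[ 0.37248035 -0.32800655  0.10476341] [3.13825742e+00 2.70354834e-03 1.63833292e+00] [ 0.61535478 -1.31804907 -2.56873419] 0.05175517927482572
[ 0.41851022 -0.03262142  0.        ]
(array([291.6,  65.9,  -0.8]), array([ 0.003,  0.003, -0.001]))
```

View pics/s3c.png

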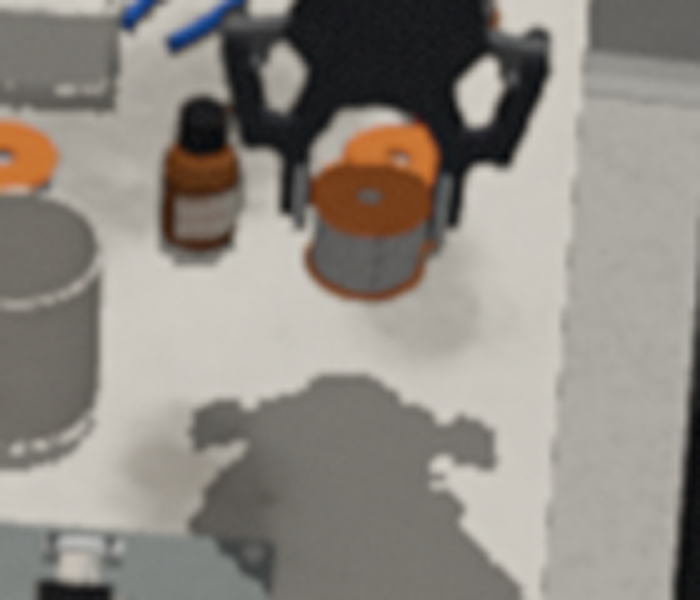

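The spool is lifted, hanging level, with a weight of about 2.6 N. I carry it over the gap between the jaws.

Request:
arm_command(
  steps=[
    {"grip": 50,"translation": [15,4,-1],"angular": [0,0,0]},
    {"grip": 50,"translation": [40,9,-1],"angular": [0,0,0]},
    {"grip": 50,"translation": [70,16,-1],"angular": [0,0,0]},
    {"grip": 50,"translation": [102,23,-1],"angular": [0,0,0]},
    {"grip": 50,"translation": [134,30,-1],"angular": [0,0,0]},
    {"grip": 50,"translation": [166,37,-1],"angular": [0,0,0]},
    {"grip": 50,"translation": [198,44,-1],"angular": [0,0,0]},
    {"grip": 50,"translation": [230,52,-1],"angular": [0,0,0]},
    {"grip": 50,"translation": [258,58,-1],"angular": [0,0,0]},
    {"grip": 50,"translation": [280,63,-1],"angular": [0,0,0]},
    {"grip": 50,"translation": [291,66,-1],"angular": [0,0,0]},
    {"grip": 50,"translation": [292,66,-1],"angular": [0,0,0]},
  ],
)

```text
t: 5.4
tool_pos: [0.4171, -0.0295, 0.1029]
ee_rot: [-3.141, -0.0, 1.642]
wrist_force: [0.8, 0.3, -3.1]
gripper_width: 0.052
```

Request:
arm_command(
  steps=[
    {"grip": 50,"translation": [0,0,0],"angular": [0,0,0]},
    {"grip": 50,"translation": [0,0,0],"angular": [0,0,0]},
  ],
)

```text
t: 5.57
tool_pos: [0.4159, -0.0296, 0.1019]
ee_rot: [-3.139, -0.0, 1.642]
wrist_force: [-0.6, -0.6, -3.0]
gripper_width: 0.0518
```

Run:
```python
from h import *
s,im=snap('side','s4'); print(s['tool_pos'],s['ee_rot'],s['wrist_force'],s['gripper_width'])
cv2.imwrite('pics/s4c.png',cv2.resize(im['pixels'][270:390,230:390],None,fx=5,fy=5,interpolation=2))
s,im=snap('top','t4')
cv2.imwrite('pics/t4c.png',cv2.resize(im['pixels'][190:310,150:310],None,fx=5,fy=5,interpolation=2))
print(rel(s,(.4185,-.0326,.045),1.639))
```

```text
[ 0.41587133 -0.02963596  0.10194847] [-3.13878137e+00 -1.30936352e-04  1.64194556e+00] [-0.63662154 -0.55899314 -2.98777554] 0.05175697511835646
(array([-2.8,  2.3, 57.2]), array([-0.002,  0.   ,  0.002]))
```

View pics/s4c.png

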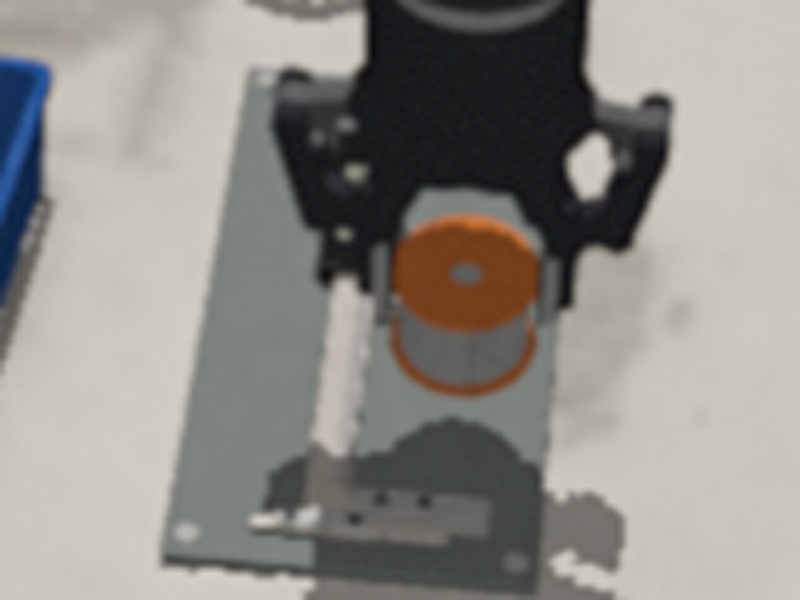

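View pics/t4c.png

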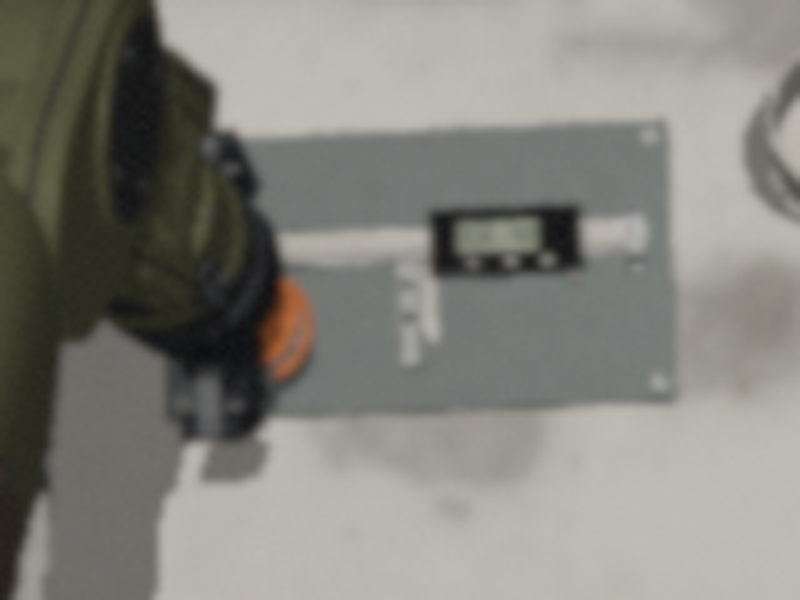

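Run:
```python
from h import *
s,im=load('s4'); print(onz(s,im,(323.1,324.3),.114))
s0,i0=load('s2'); print('ref on table',onz(s0,i0,(290+359/5,180+331/5),.04),s0['tool_pos'])
```

```text
[ 0.41495973 -0.02416136  0.114     ]
ref on table [ 0.37067248 -0.31921053  0.04      ] [ 0.37151927 -0.32685823  0.02772899]
```

Run:
```python
from h import *
s,im=load('side0')
for u,v in [(205,390),(312,398)]: print('fixed',onz(s,im,(250+u/4-.4,270+v/4-.4),.021))
for u,v in [(222,247),(326,262)]: print('mov lower edge',onz(s,im,(250+u/4-.4,270+v/4-.4),.021))
cv2.imwrite('pics/c4.png',cv2.resize(im['pixels'][315:385,280:350],None,fx=8,fy=8,interpolation=2))
```

```text
fixed [0.44909832 0.00674692 0.021     ]
fixed [0.39983917 0.00279936 0.021     ]
mov lower edge [ 0.45550605 -0.07791454  0.021     ]
mov lower edge [ 0.40444258 -0.07738283  0.021     ]
```

View pics/c4.png

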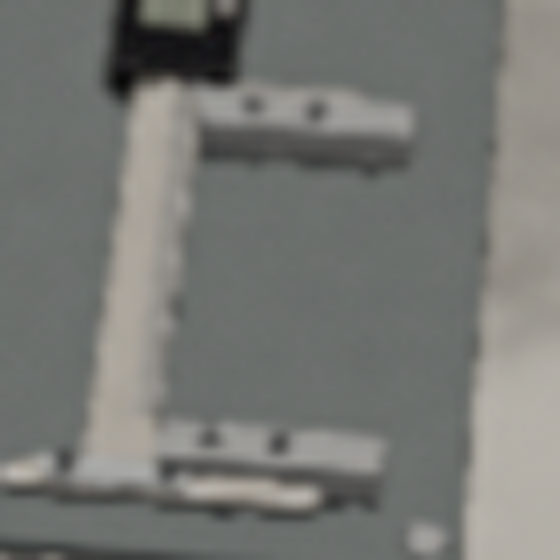

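Request:
arm_command(
  steps=[
    {"grip": 50,"translation": [-2,2,10],"angular": [0,0,0]},
    {"grip": 50,"translation": [-3,2,25],"angular": [0,0,0]},
    {"grip": 50,"translation": [-3,2,40],"angular": [0,0,0]},
    {"grip": 50,"translation": [-3,2,52],"angular": [0,0,0]},
    {"grip": 50,"translation": [-3,2,58],"angular": [0,0,0]},
    {"grip": 50,"translation": [-3,2,60],"angular": [0,0,0]},
    {"grip": 50,"translation": [-3,2,60],"angular": [0,0,0]},
  ],
)

```text
t: 6.25
tool_pos: [0.4181, -0.0335, 0.0421]
ee_rot: [-3.139, 0.0, 1.64]
wrist_force: [-0.1, -0.1, -3.4]
gripper_width: 0.0519
```

Run:
```python
from h import *
s,im=snap('side','s5'); print(s['tool_pos'],s['ee_rot'],s['wrist_force'],s['gripper_width'])
cv2.imwrite('pics/s5c.png',cv2.resize(im['pixels'][290:390,250:370],None,fx=6,fy=6,interpolation=2))
```

```text
[ 0.41814421 -0.03351169  0.04211404] [-3.13897745e+00  5.69029487e-05  1.63966421e+00] [-0.09488181 -0.12680769 -3.36575611] 0.051863543458611494
```

View pics/s5c.png

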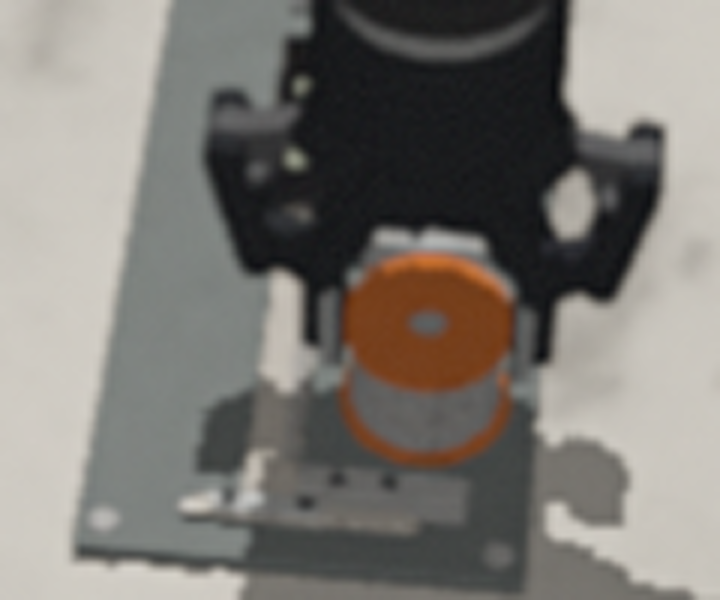

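The spool hovers in front of the fixed jaw, clear of it and of the moving jaw. I lower the last few millimetres gently.

Request:
arm_command(
  steps=[
    {"grip": 50,"translation": [0,0,2],"angular": [0,0,0]},
    {"grip": 50,"translation": [0,0,4],"angular": [0,0,0]},
    {"grip": 50,"translation": [0,0,6],"angular": [0,0,0]},
    {"grip": 50,"translation": [0,0,6],"angular": [0,0,0]},
    {"grip": 50,"translation": [0,0,6],"angular": [0,0,0]},
  ],
)

```text
t: 6.72
tool_pos: [0.4186, -0.0334, 0.0366]
ee_rot: [-3.14, 0.0, 1.64]
wrist_force: [0.1, 0.6, -3.1]
gripper_width: 0.0516
```

Request:
arm_command(
  steps=[
    {"grip": 50,"translation": [0,0,1],"angular": [0,0,0]},
    {"grip": 50,"translation": [0,0,2],"angular": [0,0,0]},
    {"grip": 50,"translation": [0,0,2],"angular": [0,0,0]},
  ],
)

```text
t: 6.97
tool_pos: [0.4188, -0.0334, 0.0357]
ee_rot: [-3.141, 0.0, 1.64]
wrist_force: [-2.6, -0.7, 9.8]
gripper_width: 0.0522
```

It is in contact with the board (Fz went from −3 to +10 N). I release and retreat upward.

Request:
arm_command(
  steps=[
    {"grip": 56,"translation": [0,0,0],"angular": [0,0,0]},
    {"grip": 62,"translation": [0,0,0],"angular": [0,0,0]},
    {"grip": 75,"translation": [0,0,0],"angular": [0,0,0]},
    {"grip": 80,"translation": [0,0,0],"angular": [0,0,0]},
    {"grip": 80,"translation": [0,0,-3],"angular": [0,0,0]},
    {"grip": 80,"translation": [0,0,-15],"angular": [0,0,0]},
    {"grip": 80,"translation": [0,0,-40],"angular": [0,0,0]},
    {"grip": 80,"translation": [0,0,-80],"angular": [0,0,0]},
    {"grip": 80,"translation": [-40,10,-110],"angular": [0,0,0]},
    {"grip": 80,"translation": [-80,20,-140],"angular": [0,0,0]},
    {"grip": 80,"translation": [-85,25,-150],"angular": [0,0,0]},
    {"grip": 80,"translation": [-85,25,-150],"angular": [0,0,0]},
  ],
)

```text
t: 7.97
tool_pos: [0.4552, -0.1204, 0.1905]
ee_rot: [3.132, 0.005, 1.637]
wrist_force: [1.3, 0.3, 1.4]
gripper_width: 0.08
```

Run:
```python
from h import *
s,im=snap('side','s6')
a=cv2.resize(im['pixels'][280:390,250:350],None,fx=5,fy=5,interpolation=2)
cv2.imwrite('pics/s6c.png',a)
s,im=snap('wrist','w6'); print(s['t'],s['tool_pos'],s['ee_rot'],np.abs(s['dq']).max())
```

```text
8.0167 [ 0.45270262 -0.11841529  0.18814468] [3.13631251e+00 2.46604557e-03 1.63728295e+00] 0.10461899808629162
```

View pics/s6c.png

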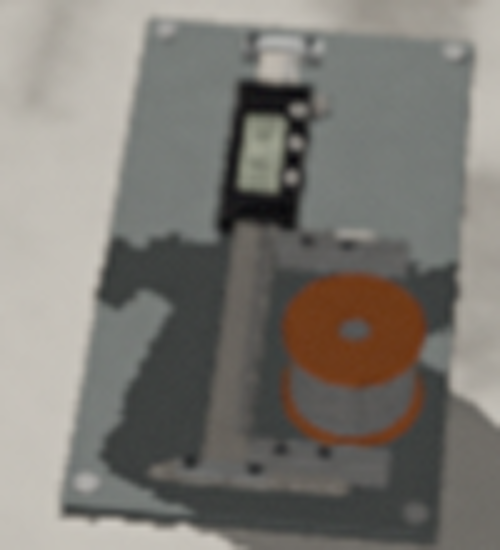

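View pics/w6.png

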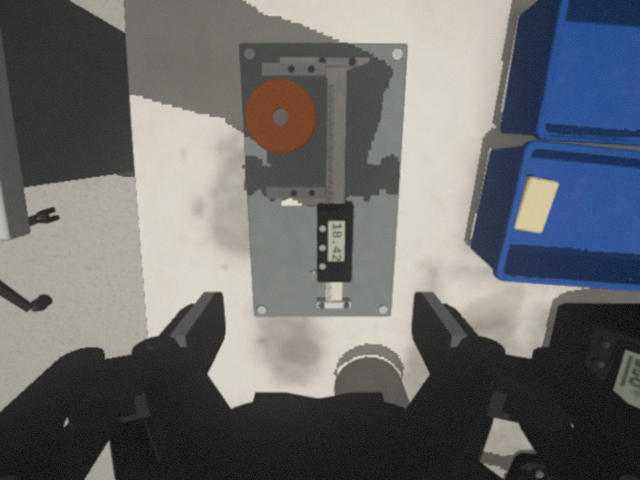

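The spool stands upright inside the gap, with its centre hole at (281,117) in the wrist view. The moving jaw is still open and the housing is at (335,242). I measure the residual offset and the housing.

Run:
```python
from h import *
s,im=load('w6')
c=cv2.resize(im['pixels'][40:320,235:410],None,fx=4,fy=4,interpolation=2); cv2.imwrite('pics/w6a.png',c[:560]);cv2.imwrite('pics/w6b.png',c[560:])
psi=.068; ex=np.array([np.cos(psi),np.sin(psi),0]);ey=np.array([-np.sin(psi),np.cos(psi),0]); O=np.array([.4162,.0013,0])
p=onz(s,im,(281,117),.048); print('spool',p,(p-O)@ex,(p-O)@ey)
hsv=cv2.cvtColor(im['pixels'],cv2.COLOR_BGR2HSV)
m=cv2.inRange(hsv,(0,0,0),(179,255,45)); m[:190]=0;m[290:]=0;m[:,:305]=0;m[:,365:]=0
cs=max(cv2.findContours(cv2.morphologyEx(m,cv2.MORPH_CLOSE,np.ones((25,25))),0,2)[0],key=cv2.contourArea); r=cv2.minAreaRect(cs);print(r)
for q in cv2.boxPoints(r):
    p=onz(s,im,q,.021); print(p.round(4),((p-O)@ex).round(4),((p-O)@ey).round(4))
p=onz(s,im,r[0],.021); print(p)
```

```text
spool [ 0.41886862 -0.03236438  0.048     ] 0.00037503938934922666 -0.033767904878639954
((335.0, 241.5), (77.0, 34.0), 90.0)
[ 0.4516 -0.1002  0.021 ] 0.0284 -0.1037
[ 0.4816 -0.0982  0.021 ] 0.0585 -0.1037
[ 0.4885 -0.1711  0.021 ] 0.0605 -0.1769
[ 0.4565 -0.1732  0.021 ] 0.0284 -0.1768
[ 0.46947822 -0.13452228  0.021     ]
```

View pics/w6a.png

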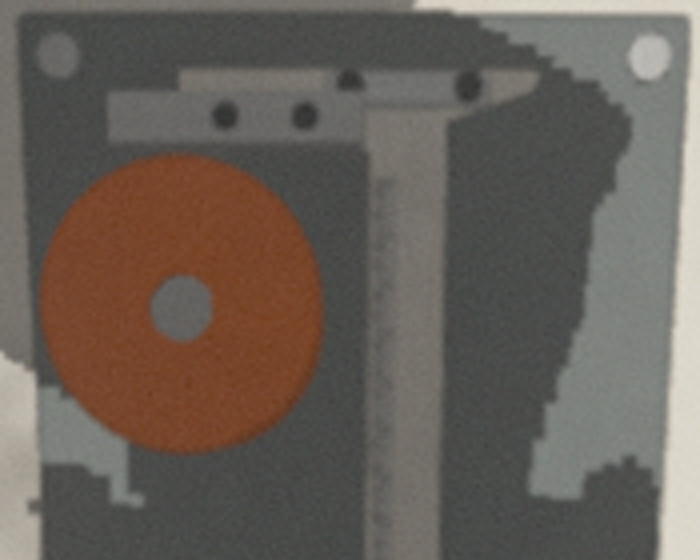

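View pics/w6b.png

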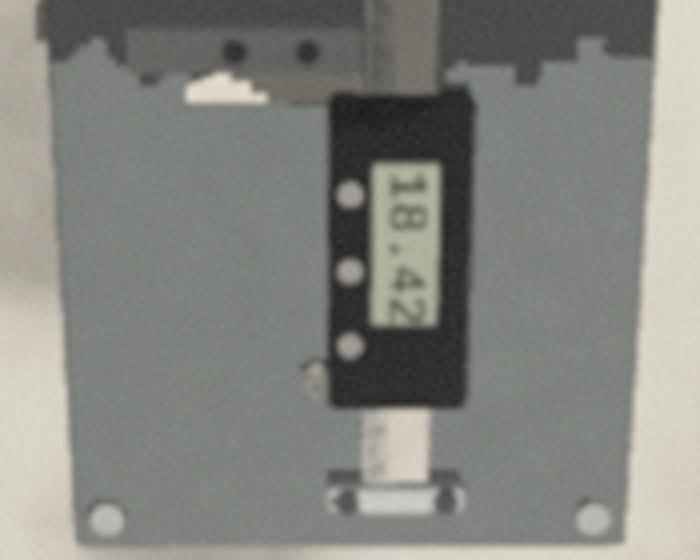

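The spool is centred at caliper x +0.4 mm, y −33.8 mm, as intended. The housing centre is at about (0.470,−0.135), and the gap of about 90 mm agrees with the 52 mm offset. I grip the housing.

Run:
```python
from h import *
s=telemetry.read_state(); print(s['tool_pos']); print(rel(s,(.470,-.135,.08),1.639),rel(s,(.470,-.135,.023),1.639))
```

```text
[ 0.45048145 -0.11698443  0.18634147]
(array([-19.2,  18.2, 106.4]), array([ 0.001,  0.001, -0.   ])) (array([-19.2,  18.1, 163.4]), array([ 0.001,  0.001, -0.   ]))
```

Request:
arm_command(
  newtons=20,
  steps=[
    {"grip": 60,"translation": [-10,10,30],"angular": [0,0,0]},
    {"grip": 60,"translation": [-19,18,65],"angular": [0,0,0]},
    {"grip": 60,"translation": [-19,18,95],"angular": [0,0,0]},
    {"grip": 60,"translation": [-19,18,106],"angular": [0,0,0]},
    {"grip": 60,"translation": [-19,18,106],"angular": [0,0,0]},
    {"grip": 60,"translation": [-19,18,106],"angular": [0,0,0]},
  ],
)

```text
t: 8.57
tool_pos: [0.4675, -0.1333, 0.0788]
ee_rot: [-3.138, -0.001, 1.64]
wrist_force: [-0.9, -0.2, -0.2]
gripper_width: 0.0599
```

Run:
```python
from h import *
s=telemetry.read_state(); print(s['tool_pos'],s['ee_rot']); print(rel(s,(.470,-.135,.023),1.639))
```

```text
[ 0.46746124 -0.13334308  0.07880044] [-3.13772416e+00 -1.41976404e-03  1.63967724e+00]
(array([-1.9,  2.6, 55.8]), array([-0.004, -0.001,  0.001]))
```

Request:
arm_command(
  newtons=20,
  steps=[
    {"grip": 60,"translation": [-2,2,15],"angular": [0,0,0]},
    {"grip": 60,"translation": [-2,3,32],"angular": [0,0,0]},
    {"grip": 60,"translation": [-2,3,45],"angular": [0,0,0]},
    {"grip": 60,"translation": [-2,3,52],"angular": [0,0,0]},
    {"grip": 60,"translation": [-2,3,55],"angular": [0,0,0]},
    {"grip": 60,"translation": [-2,3,55],"angular": [0,0,0]},
  ],
)

```text
t: 9.07
tool_pos: [0.4704, -0.1348, 0.024]
ee_rot: [-3.138, -0.001, 1.64]
wrist_force: [-0.1, -0.4, -0.1]
gripper_width: 0.0599
```

Run:
```python
from h import *
s,im=snap('side','s7'); print(s['tool_pos'],s['wrist_force'])
cv2.imwrite('pics/s7c.png',cv2.resize(im['pixels'][250:380,250:370],None,fx=5,fy=5,interpolation=2)[:600])
```

```text
[ 0.47038268 -0.13479434  0.0240374 ] [-0.08497057 -0.4026582  -0.12745924]
```

View pics/s7c.png

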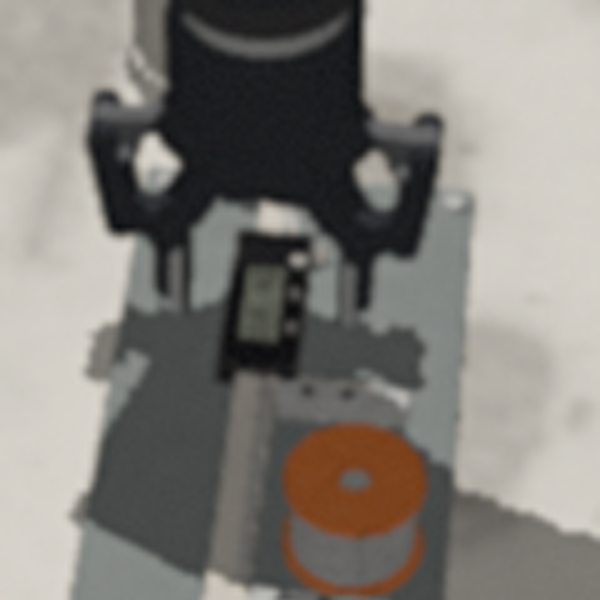

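The housing is centred between the pads, with no contact yet. I close on it.

Request:
arm_command(
  newtons=20,
  steps=[
    {"grip": 50,"translation": [0,0,0],"angular": [0,0,0]},
    {"grip": 40,"translation": [0,0,0],"angular": [0,0,0]},
    {"grip": 30,"translation": [0,0,0],"angular": [0,0,0]},
    {"grip": 30,"translation": [0,0,0],"angular": [0,0,0]},
    {"grip": 30,"translation": [0,0,0],"angular": [0,0,0]},
    {"grip": 30,"translation": [0,0,0],"angular": [0,0,0]},
  ],
)

```text
t: 9.62
tool_pos: [0.47, -0.1352, 0.0253]
ee_rot: [-3.137, -0.001, 1.64]
wrist_force: [-3.8, 0.8, 7.7]
gripper_width: 0.0327
```

Request:
arm_command(
  steps=[
    {"grip": 30,"translation": [3,0,-1],"angular": [0,0,0]},
    {"grip": 30,"translation": [7,0,-1],"angular": [0,0,0]},
    {"grip": 30,"translation": [12,0,-1],"angular": [0,0,0]},
    {"grip": 30,"translation": [17,0,-1],"angular": [0,0,0]},
    {"grip": 30,"translation": [21,0,-1],"angular": [0,0,0]},
    {"grip": 30,"translation": [24,0,-1],"angular": [0,0,0]},
    {"grip": 30,"translation": [24,0,-1],"angular": [0,0,0]},
    {"grip": 30,"translation": [24,0,-1],"angular": [0,0,0]},
  ],
)

```text
t: 10.28
tool_pos: [0.4682, -0.1106, 0.0257]
ee_rot: [-3.137, -0.001, 1.64]
wrist_force: [5.3, -0.4, -21.6]
gripper_width: 0.0321
```

Run:
```python
from h import *
s,im=snap('side','s8'); print(s['tool_pos'],s['wrist_force'])
cv2.imwrite('pics/s8c.png',cv2.resize(im['pixels'][270:390,250:370],None,fx=5,fy=5,interpolation=2)[:600])
```

```text
[ 0.46821384 -0.11057787  0.02573507] [  5.32766967  -0.4353663  -21.5652333 ]
```

View pics/s8c.png

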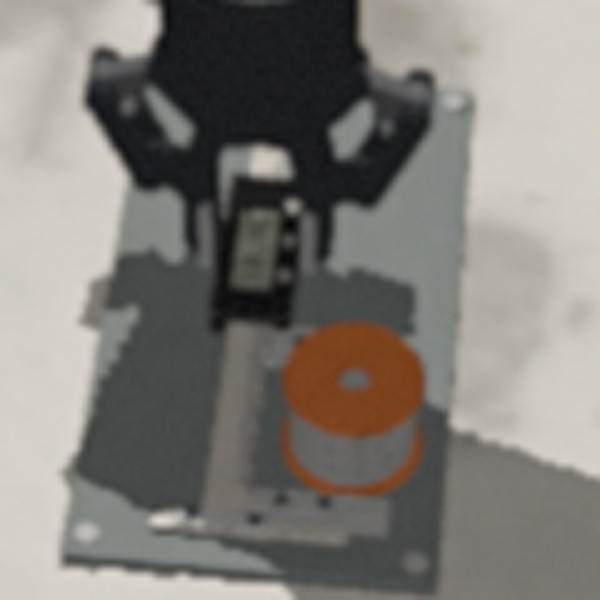

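The jaw slid with the housing and almost reaches the spool. The vertical pull on the housing is a bit high (−22 N), so I relax it and go on in small steps.

Request:
arm_command(
  steps=[
    {"grip": 30,"translation": [0,0,0],"angular": [0,0,0]},
    {"grip": 30,"translation": [1,0,0],"angular": [0,0,0]},
    {"grip": 30,"translation": [2,0,0],"angular": [0,0,0]},
    {"grip": 30,"translation": [3,0,0],"angular": [0,0,0]},
    {"grip": 30,"translation": [3,0,0],"angular": [0,0,0]},
  ],
)

```text
t: 10.75
tool_pos: [0.468, -0.1075, 0.0257]
ee_rot: [-3.137, -0.002, 1.64]
wrist_force: [5.0, 1.4, -17.9]
gripper_width: 0.0319
```

Request:
arm_command(
  steps=[
    {"grip": 30,"translation": [0.5,0,0.5],"angular": [0,0,0]},
    {"grip": 30,"translation": [1.5,0,0.5],"angular": [0,0,0]},
    {"grip": 30,"translation": [2.5,0,0.5],"angular": [0,0,0]},
    {"grip": 30,"translation": [3.5,0,0.5],"angular": [0,0,0]},
    {"grip": 30,"translation": [3.5,0,0.5],"angular": [0,0,0]},
  ],
)

```text
t: 11.17
tool_pos: [0.4678, -0.1043, 0.0256]
ee_rot: [-3.137, -0.001, 1.64]
wrist_force: [2.2, -2.1, -9.6]
gripper_width: 0.0322
```

Request:
arm_command(
  steps=[
    {"grip": 30,"translation": [0.5,0,0.3],"angular": [0,0,0]},
    {"grip": 30,"translation": [1.2,0,0.3],"angular": [0,0,0]},
    {"grip": 30,"translation": [2,0,0.3],"angular": [0,0,0]},
    {"grip": 30,"translation": [2.5,0,0.3],"angular": [0,0,0]},
    {"grip": 30,"translation": [2.5,0,0.3],"angular": [0,0,0]},
  ],
)

```text
t: 11.58
tool_pos: [0.4677, -0.1019, 0.0255]
ee_rot: [-3.138, -0.0, 1.64]
wrist_force: [0.3, -2.3, -5.2]
gripper_width: 0.0317
```

Request:
arm_command(
  steps=[
    {"grip": 30,"translation": [0.5,0,0],"angular": [0,0,0]},
    {"grip": 30,"translation": [1,0,0],"angular": [0,0,0]},
    {"grip": 30,"translation": [1.5,0,0],"angular": [0,0,0]},
    {"grip": 30,"translation": [1.5,0,0],"angular": [0,0,0]},
  ],
)

```text
t: 11.92
tool_pos: [0.4676, -0.1003, 0.0256]
ee_rot: [-3.138, -0.0, 1.64]
wrist_force: [1.8, -1.5, -7.6]
gripper_width: 0.0323
```

Contact force of about 2 N shows it is pushing the spool. Travel so far is 34.9 mm, and I expect the firm stop near 36–37 mm.

Request:
arm_command(
  steps=[
    {"grip": 30,"translation": [0.5,0,0],"angular": [0,0,0]},
    {"grip": 30,"translation": [1,0,0],"angular": [0,0,0]},
    {"grip": 30,"translation": [1,0,0],"angular": [0,0,0]},
  ],
)

```text
t: 12.17
tool_pos: [0.4675, -0.0992, 0.0255]
ee_rot: [-3.138, -0.001, 1.64]
wrist_force: [1.9, -2.6, -6.5]
gripper_width: 0.0321
```

Request:
arm_command(
  steps=[
    {"grip": 30,"translation": [0.5,0,0],"angular": [0,0,0]},
    {"grip": 30,"translation": [1,0,0],"angular": [0,0,0]},
    {"grip": 30,"translation": [1,0,0],"angular": [0,0,0]},
  ],
)

```text
t: 12.42
tool_pos: [0.4675, -0.0984, 0.0256]
ee_rot: [-3.137, 0.0, 1.64]
wrist_force: [1.2, -2.9, -8.0]
gripper_width: 0.0322
```

Request:
arm_command(
  steps=[
    {"grip": 30,"translation": [0.5,0,0],"angular": [0,0,0]},
    {"grip": 30,"translation": [1,0,0],"angular": [0,0,0]},
    {"grip": 30,"translation": [1,0,0],"angular": [0,0,0]},
  ],
)

```text
t: 12.67
tool_pos: [0.4675, -0.0983, 0.0255]
ee_rot: [-3.137, 0.002, 1.64]
wrist_force: [1.1, -5.8, -8.2]
gripper_width: 0.0319
```

Request:
arm_command(
  steps=[
    {"grip": 30,"translation": [0.5,0,0],"angular": [0,0,0]},
    {"grip": 30,"translation": [1,0,0],"angular": [0,0,0]},
    {"grip": 30,"translation": [1,0,0],"angular": [0,0,0]},
  ],
)

```text
t: 12.92
tool_pos: [0.4675, -0.0982, 0.0256]
ee_rot: [-3.137, 0.005, 1.64]
wrist_force: [1.8, -6.8, -8.0]
gripper_width: 0.0319
```

Run:
```python
from h import *
s,im=snap('side','s9'); print(s['tool_pos'],s['wrist_force'])
cv2.imwrite('pics/s9c.png',cv2.resize(im['pixels'][280:390,260:360],None,fx=5,fy=5,interpolation=2)[:600])
```

```text
[ 0.46748292 -0.09824739  0.02557119] [ 1.82310344 -6.76072852 -7.99351295]
```

View pics/s9c.png

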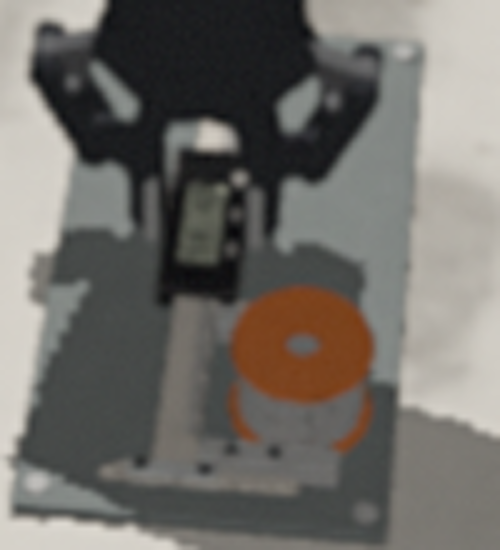

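It stops: the last two 1 mm commands moved it only 0.1–0.2 mm while the force rose from 2.9 to 6.8 N, and the side view shows the spool against the fixed jaw. One more firm push confirms, then I release.

Request:
arm_command(
  steps=[
    {"grip": 30,"translation": [1,0,0],"angular": [0,0,0]},
    {"grip": 30,"translation": [2,0,0],"angular": [0,0,0]},
    {"grip": 30,"translation": [2,0,0],"angular": [0,0,0]},
  ],
)

```text
t: 13.22
tool_pos: [0.4675, -0.0981, 0.0256]
ee_rot: [-3.137, 0.009, 1.639]
wrist_force: [0.9, -10.4, -9.1]
gripper_width: 0.032
```

Request:
arm_command(
  steps=[
    {"grip": 34,"translation": [0,0,0],"angular": [0,0,0]},
    {"grip": 40,"translation": [0,0,0],"angular": [0,0,0]},
    {"grip": 50,"translation": [0,0,0],"angular": [0,0,0]},
    {"grip": 58,"translation": [0,0,0],"angular": [0,0,0]},
    {"grip": 58,"translation": [0,0,0],"angular": [0,0,0]},
    {"grip": 58,"translation": [0,0,-5],"angular": [0,0,0]},
    {"grip": 58,"translation": [0,0,-20],"angular": [0,0,0]},
    {"grip": 58,"translation": [0,0,-50],"angular": [0,0,0]},
    {"grip": 58,"translation": [0,0,-90],"angular": [0,0,0]},
    {"grip": 58,"translation": [-10,0,-130],"angular": [0,0,0]},
    {"grip": 58,"translation": [-30,0,-160],"angular": [0,0,0]},
    {"grip": 58,"translation": [-30,0,-165],"angular": [0,0,0]},
  ],
)

```text
t: 14.22
tool_pos: [0.4743, -0.1292, 0.1973]
ee_rot: [3.135, 0.015, 1.637]
wrist_force: [0.9, 0.2, 0.5]
gripper_width: 0.0578
```

Request:
arm_command(
  steps=[
    {"grip": 58,"translation": [0,0,0],"angular": [0,0,0]},
    {"grip": 58,"translation": [0,0,0],"angular": [0,0,0]},
    {"grip": 58,"translation": [0,0,0],"angular": [0,0,0]},
  ],
)

```text
t: 14.47
tool_pos: [0.4735, -0.1287, 0.1964]
ee_rot: [3.137, 0.014, 1.638]
wrist_force: [-1.6, 1.4, 0.5]
gripper_width: 0.0577
```

Run:
```python
from h import *
s,im=snap('side','s10')
cv2.imwrite('pics/s10c.png',cv2.resize(im['pixels'][280:390,250:350],None,fx=5,fy=5,interpolation=2))
s,im=snap('wrist','w10'); print(s['t'],s['tool_pos'],s['ee_rot'],s['wrist_force'],np.abs(s['dq']).max())
cv2.imwrite('pics/w10c.png',cv2.resize(im['pixels'][20:260,230:430],None,fx=2.5*1,fy=2.5,interpolation=2))
```

```text
14.5167 [ 0.47303636 -0.12848284  0.19584036] [3.13828979 0.01323704 1.63788689] [-0.36370593  0.40858289  0.5000334 ] 0.007809767011288685
```

View pics/s10c.png

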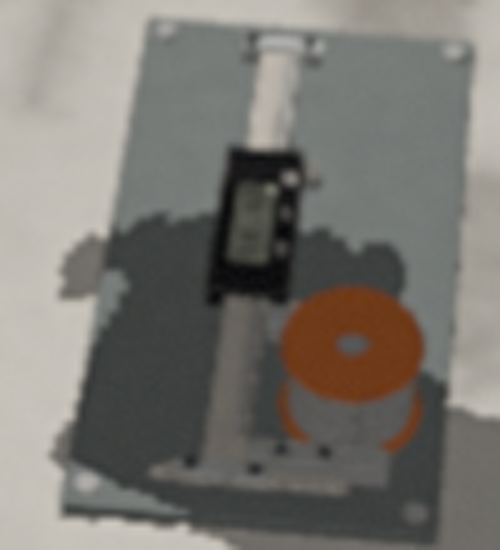

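View pics/w10c.png

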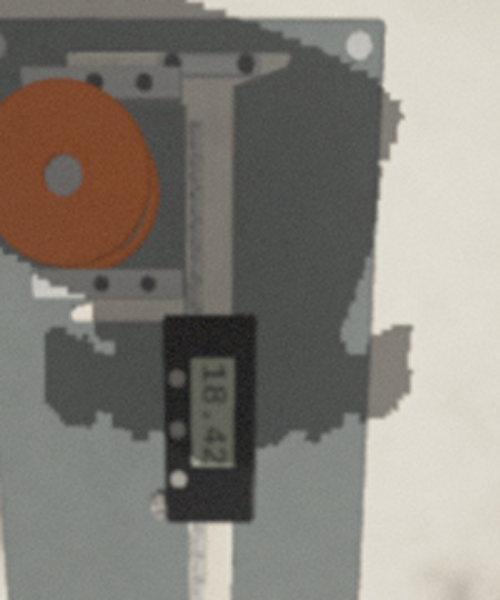

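Run:
```python
from h import *
s,im=load('w10')
psi=.068; ex=np.array([np.cos(psi),np.sin(psi),0]);ey=np.array([-np.sin(psi),np.cos(psi),0]); O=np.array([.4162,.0013,0])
g=lambda u,v:(230+u/2.5-.3,20+v/2.5-.3)
for n,u,v,z in [('fix',170,98,.021),('mov',170,269,.021),('spool',63,175,.048),('houseTop',210,316,.021),('houseBot',210,521,.021)]:
    p=onz(s,im,g(u,v),z); print(n,p.round(4),((p-O)@ex).round(4),((p-O)@ey).round(4))
```

```text
fix [0.4472 0.0039 0.021 ] 0.0311 0.0004
mov [ 0.45   -0.0494  0.021 ] 0.0303 -0.0528
spool [ 0.4177 -0.0252  0.048 ] -0.0003 -0.0266
houseTop [ 0.4647 -0.064   0.021 ] 0.044 -0.0684
houseBot [ 0.4695 -0.1371  0.021 ] 0.0437 -0.1417
```

The gap reads about 53–54 mm and the spool sits at x −0.3, y −26.6 mm, against a nominal seat of 0, −27. The robot is well clear, so I hand in.

```bash
python3 -c "
from station import finish_job; print(finish_job())"
```

```text
the job is handed in; nothing more can be done
None
```

The solder spool now stands upright on the board, held between both caliper jaws, and the job was handed in at about 14.5 s of the 42 s allowed. I took the spool nearest the base (0.49 m away) and stood it between the open jaws. I then slid the moving jaw up by its housing, let go and lifted the arm clear.

- **Firm stop:** the jaw stopped after 37 mm of travel. Further commands moved it only about 0.1 mm each while the push rose from 3 to 10 N.
- **Final position:** in the last wrist picture the jaw gap measured 53.2 mm, about 54 mm after allowing for a 1.8 % scale shortfall in that camera. The spool centre was at x −0.3, y −26.6 mm, where the nominal seat is 0, −27. The robot was well clear of everything.
- **Disagreements:**
  - The side camera read y about 3 mm higher than the wrist camera, so I used it only for relative checks.
  - Sliding the housing briefly put an upward pull of about 22 N on the wrist, under the 40 N limit; I eased it off.
- **Display:** the caliper's screen showed "18.42" in every wrist picture, before and after, so it does not appear to follow the jaw.

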